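# Scan the seal seam of a well plate with the inspection pen

### The arm

A 6-joint arm with a two-finger parallel gripper is mounted at the origin on the work surface. World frame = base frame: x ahead of the robot, y to its left, z up, the work surface at z = 0. Lengths are in m, angles in rad, forces in N, time in s.
With the tool pointing down it reaches from about 0.35 to 0.775 m from the base axis. Payload 5.5 kg.
Tool frame: the origin (TCP) lies between the finger pads; the fingertips stand 8 mm ahead of it and the grasp point (between the pads) lies 11 mm behind it; z points along the fingers, y is the line along which they close (so a half turn about z gives the same grasp; the last joint's range is limited). The gripper opens to 85 mm and grips with 20 to 120 N. Pads are 22 mm wide; open, the fingers measure 114 mm over their backs; the gripper's body (76 mm by 85 mm) begins 54 mm behind the grasp point. The pads swing forward as they close: fully open they stand 13 mm farther back than shut.
Start: joints at [-1.335, 0.313, 0.046, 1.304, 0, 1.431], TCP at [0.211, -0.535, 0.239] pointing down, gripper open.
Joint ranges: [-2.76, 2.76], [-0.86, 1.69], [-1.03, 1.26], [-2.2, 2.34], [-1.47, 1.5], [-3.14, 3.14]. Speed limits (rad/s): [2.57, 2.57, 3.14, 3.14, 3.14, 3.14].

### API

Orientations are given as a unit quaternion [w, x, y, z].
In Python, from workcell import status, vision, job gives the robot as it stands. The module is installed in compiled form; this text tells all that it offers.
- The arm moves only by the tool apply_moves, never from a script. Its argument "moves" is one flat list of numbers, 6 for each row, row after row: the shift along the world's x, y, z in units of 25 mm (1.0 is 25 mm), then the turn, a rotation vector about the world's x, y, z in rad. In form: [x, y, z, rx, ry, rz, x, y, z, rx, ry, rz, ...]. A call has 1 to 20 rows; each row is the pose to reach, as a shift and turn from the pose commanded when the call began; what a row does not reach only later rows make up. A row lasts 1/12 s, in which the tool goes at most 41.7 mm and 7.16 degrees, less where a joint would pass 70% of its speed; a pose out of reach is approached as far as the arm can. A call with a gripper value outside its range is refused whole. "claw" is the opening in per cent of the stroke, from 0 (shut) to 100 (fully open), set as the call begins (left out, the last holds). The fingers move at their own pace and stop on an object; "newtons" is the grip in N (left out, the last holds). Time passes only in rows, so rows that repeat a pose let the fingers close. It gives the time, the measured TCP pose, the force, the opening and the grip force at its end, in the units of the state.
- status.get_state(): the state, without advancing time (a new reading comes with each control period).
- vision.read_camera(name): name is "side" or "top" or "wrist"; returns a dict with "image" (384x512x3 uint8, blue, green, red), "camera_matrix" (3x3 intrinsics, pixels), "camera_from_world" (4x4, takes a point from world to camera coordinates). Camera axes: x right, y down, z forward; pixel columns grow to the right and rows downward; lengths in m; the calibration is good to about 2 mm. A picture is of the moment at which its call begins. There is no depth.
- job.hand_in(): hands the job in; it is judged then, once.
The state is a dict: "clock": time; "joint_pos": joint angles; "qvel": joint speeds; "tau": joint torques, N m; "tcp_pos": TCP position; "orientation": TCP orientation; "wrist_force": force on the tool from outside, world axes, zero at the start; "ft_torque": the same for the moment, N m; "finger_gap": finger opening in m; "grip_force": force on a finger pad.
Only numpy, scipy, OpenCV 4.12 (cv2) and the standard library are available. Lean on these libraries where they do the work, as an engineer would, in place of code of your own. Each camera call takes 0.05 s, during which the arm holds its last target. There are 200 camera calls.

### The job

Take the inspection pen from its stand and guide its nib slowly, about 2 to 3 cm a second, along the seal seam on the long side of the foil-sealed plate that has the cut-off corner, from that corner to the other end. Keep the nib over the seam, touching lightly or within about a centimetre above it, and never press hard. Then hang the pen back in its stand, nib down, and let go, without shifting the open deep-well block.

Things in the scene. Friction and masses are not known exactly. Their poses are not given: they have to be found in the camera images.
- pen_grip (a point): Inspection pen, loose, 100 to 145 g, upright in the stand. Round grey grip, diameter 22 mm, 62 mm long, above a black collar (diameter 38, 6 mm thick); below it a steel shaft, diameter 19, tapering to a 6 mm nib. This point: on the axis, the place to grip, 40 mm above the collar's underside; the grip ends 28 mm above it, the collar's top is 34 mm below it. z runs up the pen. Any grasp yaw will do.
- pen_nib (a point): Tip of the pen's nib: the centre of its lowest face, on the axis, 68 mm below the collar's underside and 108 mm below pen_grip.
- stand_hole (a point): Pen stand, fixed: aluminium plate 76 x 76 x 10 mm on four thin legs over a black foot 90 x 76 mm. This point: centre of its round through hole, diameter 26 mm, at the plate's top face, 85 mm above the bench; z up. The pen hangs with its collar's underside on the plate, pen_nib then 68 mm below this point and pen_grip 40 mm above it.
- plate: Foil-sealed well plate, 128 x 86 mm, white rim, silver foil, one corner cut off (16 mm), in a black adapter 140 x 98 mm; all fixed, at any yaw. Origin on the bench under the centre; x along the long side, z up. Flat top at z = 45 mm. Cut corner at +x +y. A dark seam runs round the foil; scan the straight part on the +y long side, from x 45, y 36 mm (cut corner) to x -55, y 36 mm (far end).
- deep_block: Bystander: white deep-well block, open, with rows of square wells and square corners, 127 x 85 x 44 mm, loose, 0.45 kg. Origin at the centre of its underside. Leave it alone.
Not all that is in view belongs to the job. There is more than one size of the part that bears pen_grip; the job needs the larger. What is shaped like the part that bears stand_hole but yellow is not meant.

How it is judged:
On the way, in this order (a step that is already met when the one before it is completed fails the run):
1. nib over the seam's start, at the cut corner (each point within 15 mm sideways and 16 mm above the plate) (x of pen_nib in the frame of plate between 0.033 and 0.062 m and y of pen_nib in the frame of plate between 0.021 and 0.051 m and z of pen_nib in the frame of plate between 0.035 and 0.061 m), for 0.3 s.
2. nib passing slowly along the seam, first quarter (x of pen_nib in the frame of plate between 0.009 and 0.031 m and y of pen_nib in the frame of plate between 0.021 and 0.051 m and z of pen_nib in the frame of plate between 0.035 and 0.061 m), for 0.3 s.
3. nib passing slowly along the seam, middle (x of pen_nib in the frame of plate between -0.016 and 0.006 m and y of pen_nib in the frame of plate between 0.021 and 0.051 m and z of pen_nib in the frame of plate between 0.035 and 0.061 m), for 0.3 s.
4. nib passing slowly along the seam, third quarter (x of pen_nib in the frame of plate between -0.041 and -0.019 m and y of pen_nib in the frame of plate between 0.021 and 0.051 m and z of pen_nib in the frame of plate between 0.035 and 0.061 m), for 0.3 s.
5. nib at the far end of the seam (x of pen_nib in the frame of plate between -0.072 and -0.043 m and y of pen_nib in the frame of plate between 0.021 and 0.051 m and z of pen_nib in the frame of plate between 0.035 and 0.061 m), for 0.3 s.
At the end, for the whole second after the job is handed in: The pen hangs in the stand again, nib down, upright within 0.1 rad, nib within 10 mm of the hole's axis, collar on the plate (within 6 mm), and the deep-well block is within 20 mm of its start (horizontal distance between pen_nib and stand_hole below 0.01 m and z of pen_grip in the frame of stand_hole between 0.034 and 0.046 m and angle between pen_grip's own z axis and vertical below 0.1 rad and distance of deep_block from where it was at the start of the episode below 0.02 m); the robot touches nothing.
It fails at once if the plate is pressed with more than 25 N (contact force between plate and anything else above 25 N).
It fails at once if the deep-well block is shifted by more than 20 mm (distance of deep_block from where it was at the start of the episode above 0.02 m).
It also fails if it takes over 64 s, if anything falls off the work surface, if the arm or the gripper's body presses on something with over 40 N, if the wrist force passes 120 N, or if a joint passes its speed limit or range.

## Working session

There is one attempt and no reset: what is moved stays moved. The work goes in short steps, Python scripts to look and compute and a tool call to move; the robot and the scene stay as the last step left them, time stands still between calls to the robot, and variables do not carry over. Pictures are saved under pics/ and viewed, at most 10 in all, crops included, and the job is handed in when it is done.

Besides the shell and the picture viewer there is one more tool, called after "Emit:" as a command line: name --argument value ..., lists and objects as JSON in quotes. apply_moves: Moves the arm, as the interface text tells. Its arguments: {"type":"object","properties":{"moves":{"type":"array","items":{"type":"number"}},"claw":{"type":"number"},"newtons":{"type":"number"}},"required":["moves"]}

```bash
mkdir -p pics
cat > h.py <<'E'
import numpy as np, cv2
from workcell import status, vision, job
def snap(name, tag):
    c=vision.read_camera(name); cv2.imwrite(f'pics/{tag}.png',c['image']); np.savez(f'pics/{tag}.npz',K=c['camera_matrix'],T=c['camera_from_world'],im=c['image']); return c
def load(tag): return np.load(f'pics/{tag}.npz')
def ray(tag,uv):
    d=load(tag);R=d['T'][:3,:3];t=d['T'][:3,3]
    o=-R.T@t; v=R.T@np.linalg.solve(d['K'],[uv[0],uv[1],1.]); return o,v/np.linalg.norm(v)
def onz(tag,uv,z):
    o,v=ray(tag,uv); return o+v*(z-o[2])/v[2]
def tri(*obs):
    A=np.zeros((3,3));b=np.zeros(3)
    for tag,uv in obs:
        o,v=ray(tag,uv);P=np.eye(3)-np.outer(v,v);A+=P;b+=P@o
    x=np.linalg.solve(A,b)
    res=[np.linalg.norm((np.eye(3)-np.outer(ray(t,u)[1],ray(t,u)[1]))@(x-ray(t,u)[0])) for t,u in obs]
    return x.round(4),np.round(res,4)
def proj(tag,p):
    d=load(tag);q=d['K']@(d['T'][:3,:3]@np.array(p)+d['T'][:3,3]);return (q[:2]/q[2]).round(1)
E
python3 - <<'E'
from h import *
for n in ['top','side','wrist']: snap(n,n+'0')
s=status.get_state();print(s['clock'],s['tcp_pos'],s['orientation'],s['finger_gap'])
a=[load(n+'0')['im'] for n in ['top','side']]
for n in ['top','side']:
    o,_=ray(n+'0',(256,192));print(n,o)
E
```

```text
0.15 [ 0.21092532 -0.53450909  0.23857898] [-7.33659905e-04  9.82401578e-01  1.86779550e-01 -3.78406425e-05] 0.08535634794410586
top [0.42090008 0.01562683 0.93198599]
side [ 0.27835513 -0.52463264  0.58172808]
```

View pics/top0.png

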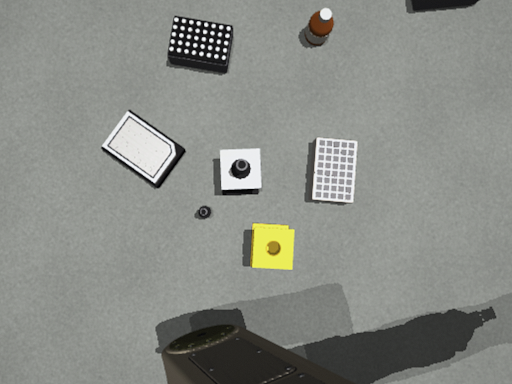

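View pics/side0.png

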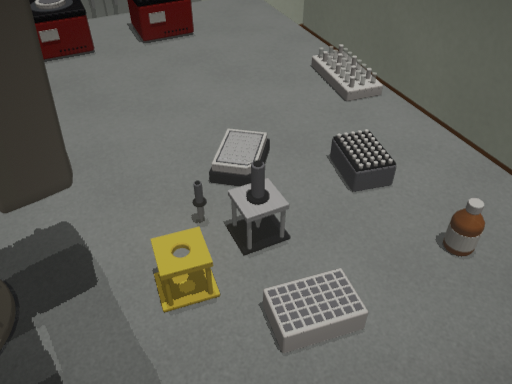

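The top view shows the foil plate at (143,148), the aluminium stand with the pen at (240,168), and the deep-well block at (335,170). Possible mix-ups:
- **Pen:** a small pen stands loose on the bench at top (204,212), side (199,200). The one I want is the larger pen in the stand, at side (258,180).
- **Stand:** the yellow one at top (273,247) is a decoy.
- **Plate:** the deep-well block and the black tube rack at (200,43) are both also plate-shaped.

Next is a close crop to check these choices.

Run:
```python
from h import *
t=load('top0')['im'][100:220,95:275]; s=load('side0')['im'][120:255,180:300]
t=cv2.resize(t,None,fx=4.4,fy=4.4,interpolation=cv2.INTER_CUBIC)[:, :]
t=cv2.resize(load('top0')['im'][100:200,95:195],(400,400),interpolation=cv2.INTER_CUBIC)
s=cv2.resize(load('side0')['im'][125:225,200:300],(400,400),interpolation=cv2.INTER_CUBIC)
t2=cv2.resize(load('top0')['im'][140:200,210:270],(200,200),interpolation=cv2.INTER_CUBIC)
s2=cv2.resize(load('side0')['im'][155:255,220:320],(200,200),interpolation=cv2.INTER_CUBIC)
out=np.zeros((600,800,3),np.uint8);out[:400,:400]=t;out[:400,400:]=s;out[400:,:200]=t2;out[400:,200:400]=s2
cv2.imwrite('pics/crop1.png',out)
```

```text
(no output)
```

View pics/crop1.png

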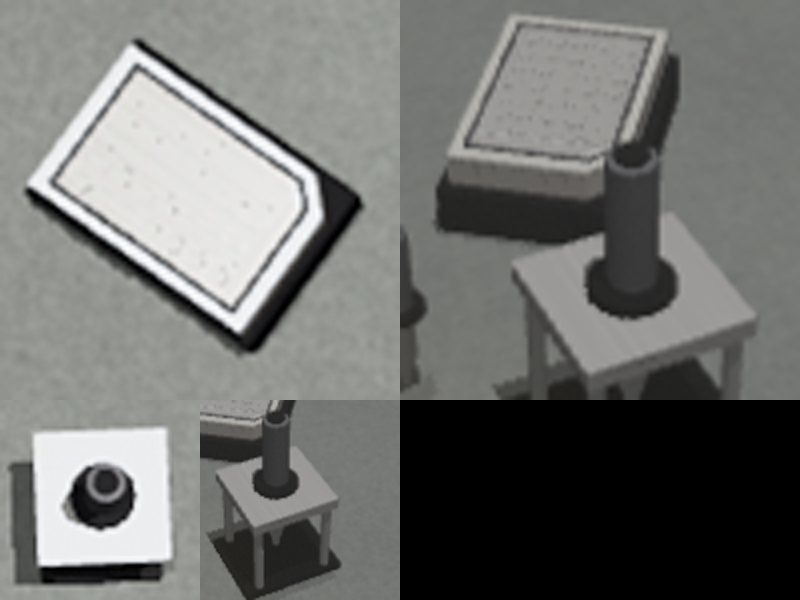

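Run:
```python
from h import *
T=lambda x,y:(95+x/4-.4,100+y/4-.4); S=lambda x,y:(200+(x-400)/4-.4,125+y/4-.4)
names=dict(A=(135,42),B=(27,187),C=(243,332),D1=(313,172),D2=(324,212))
P={}
for k,v in names.items():
    p=onz('top0',T(*v),.045); P[k]=p; q=proj('side0',p); print(k,p.round(4),'side crop',((q-[200,125]+.4)*4+[400,0]).round())
print('sizes AB',np.linalg.norm(P['A']-P['B']),'BC',np.linalg.norm(P['B']-P['C']))
# stand plate top corners
T2=lambda x,y:(210+x*.3-.35,140+y*.3-.35)
st=[onz('top0',T2(*c),.085) for c in [(33,434),(166,428),(172,562),(38,568)]]
for p in st: q=proj('side0',p); print(p.round(4),'crop',((q-[200,125]+.4)*4+[400,0]).round())
print('stand c',np.mean(st,0))
print('pen grip top tri',tri(('top0',T2(103,482)),('side0',S(633,155))))
print('collar tri',tri(('top0',T2(102,496)),('side0',S(631,283))))
```

```text
A [0.6382 0.2095 0.045 ] side crop [671.  33.]
B [0.5661 0.2625 0.045 ] side crop [507.  15.]
C [0.4929 0.157  0.045 ] side crop [448. 158.]
D1 [0.5722 0.122  0.045 ] side crop [626. 156.]
D2 [0.5522 0.1167 0.045 ] side crop [593. 172.]
sizes AB 0.08948203064461795 BC 0.12838498246889513
[0.3236 0.0318 0.085 ] crop [151. 358.]
[ 0.3254 -0.0433  0.085 ] crop [204. 484.]
[ 0.2504 -0.0454  0.085 ] crop [  0. 552.]
[0.2489 0.03   0.085 ] crop [-38. 417.]
stand c [ 0.28707638 -0.00670916  0.085     ]
pen grip top tri (array([ 0.3982, -0.0479,  0.2333]), array([0.0914, 0.0914]))
collar tri (array([ 0.3891, -0.0528,  0.1886]), array([0.0972, 0.0972]))
```

Run:
```python
from h import *
T=lambda x,y:(95+x/4-.4,100+y/4-.4); S=lambda x,y:(200+(x-400)/4-.4,125+y/4-.4)
T2=lambda x,y:(210+x*.3-.35,140+(y-400)*.3-.35)
st=[onz('top0',T2(*c),.085) for c in [(33,434),(166,428),(172,562),(38,568)]]
for p in st: q=proj('side0',p); print(p.round(4),'crop',((q-[200,125]+.4)*4+[400,0]).round())
print('stand c',np.mean(st,0))
print('pen grip top tri',tri(('top0',T2(103,482)),('side0',S(633,155))))
print('collar tri',tri(('top0',T2(102,496)),('side0',S(631,283))))
print('plate tri A',tri(('top0',T(135,42)),('side0',S(668,33))),'B',tri(('top0',T(27,187)),('side0',S(513,16))),'C',tri(('top0',T(243,332)),('side0',S(450,155))))
# plate fit: model corners in plate frame
M=np.array([[-.064,.043],[-.064,-.043],[.064,-.043],[.048,.043],[.064,.027]])
Q=np.array([onz('top0',T(*c),.045)[:2] for c in [(135,42),(27,187),(243,332),(313,172),(324,212)]])
m=M.mean(0);q=Q.mean(0);U,_,V=np.linalg.svd((M-m).T@(Q-q));R=(V.T@np.diag([1,np.linalg.det(V.T@U.T)])@U.T);t=q-R@m
print('yaw',np.arctan2(R[1,0],R[0,0]),'t',t,'res',(Q-(M@R.T+t)).round(4))
for x in (.045,-.005,-.055): print(x,(R@[x,.036]+t).round(4))
print('block',[onz('top0',c,.044).round(3) for c in [(316,138),(357,140),(352,202),(312,200)]])
print('rack',onz('top0',(200,43),.05),'small',onz('top0',(204,211),.08))
```

```text
[0.5506 0.0288 0.085 ] crop [670. 213.]
[ 0.5533 -0.0475  0.085 ] crop [758. 319.]
[ 0.4762 -0.0495  0.085 ] crop [584. 377.]
[0.4738 0.027  0.085 ] crop [506. 264.]
stand c [ 0.51349   -0.0103122  0.085    ]
pen grip top tri (array([ 0.515 , -0.0089,  0.1532]), array([0.0006, 0.0006]))
collar tri (array([ 0.5142, -0.01  ,  0.0887]), array([0.0001, 0.0001]))
plate tri A (array([0.6373, 0.2096, 0.0455]), array([0.0008, 0.0008])) B (array([0.5677, 0.2623, 0.0439]), array([0.0015, 0.0015])) C (array([0.4934, 0.1566, 0.0467]), array([0.0006, 0.0006]))
yaw -2.1875737533968076 t [0.56546721 0.18447225] res [[ 0.0006 -0.0024]
 [-0.0013  0.0009]
 [-0.0005 -0.0001]
 [-0.0005  0.0015]
 [ 0.0017  0.0001]]
0.045 [0.5688 0.1269]
-0.005 [0.5977 0.1677]
-0.055 [0.6266 0.2085]
block [array([ 0.579, -0.165,  0.044]), array([ 0.574, -0.249,  0.044]), array([ 0.449, -0.235,  0.044]), array([ 0.454, -0.154,  0.044])]
rack [0.77229405 0.06561427 0.05      ] small [0.43468767 0.05995339 0.08      ]
```

The plate, stand and pen fit the given sizes: pen top z = 0.153 m, collar top about 0.089 m, plate top about 0.045 m. The larger pen in the aluminium stand at about (0.5145, -0.0095) is the right one. Moving above it.

Emit:
apply_moves --moves '[0.3, 0.6, 0, 0, 0, 0.03, 0.9, 1.6, 0, 0, 0, 0.09, 1.6, 2.8, 0, 0, 0, 0.16, 2.3, 4.0, 0, 0, 0, 0.23, 3.0, 5.2, 0, 0, 0, 0.3, 3.7, 6.4, 0, 0, 0, 0.37, 4.4, 7.6, 0, 0, 0, 0.44, 5.1, 8.8, 0, 0, 0, 0.51, 5.8, 10, 0, 0, 0, 0.58, 6.5, 11.2, 0, 0, 0, 0.65, 7.2, 12.4, 0, 0, 0, 0.72, 7.9, 13.6, 0, 0, 0, 0.79, 8.6, 14.8, 0, 0, 0, 0.86, 9.3, 16, 0, 0, 0, 0.93, 10, 17.2, 0, 0, 0, 1.0, 10.7, 18.4, 0, 0, 0, 1.07, 11.3, 19.5, 0, 0, 0, 1.13, 11.8, 20.4, 0, 0, 0, 1.17, 12.1, 20.9, 0, 0, 0, 1.2, 12.1, 21, 0, 0, 0, 1.2]' --claw 100 --newtons 40

```text
clock: 1.82
tcp_pos: [0.5145, -0.0076, 0.2388]
orientation: [-0.0, 0.704, 0.71, 0.0]
wrist_force: [-0.0, 0.4, -0.6]
finger_gap: 0.0854
grip_force: 0.0
```

Run:
```python
from h import *
snap('wrist','wrist1'); snap('top','top1')
s=status.get_state();print({k:np.round(v,4) for k,v in s.items()})
for n,p in dict(top=(.5145,-.0095,.153),collar=(.5145,-.0095,.091),hole=(.5145,-.0095,.085)).items(): print(n,proj('wrist1',p))
```

```text
{'clock': np.float64(1.9167), 'joint_pos': array([-1.7450e-01,  1.9460e-01, -1.1130e-01,  1.2659e+00, -3.0000e-04,
        1.3903e+00]), 'qvel': array([-0.0309, -0.011 , -0.0103,  0.0016, -0.004 , -0.0052]), 'tau': array([ 8.63700e-01, -4.08683e+01,  2.99649e+01, -8.09000e-02,
        8.05000e-02,  3.16000e-02]), 'tcp_pos': array([ 0.5132, -0.0093,  0.2389]), 'orientation': array([-3.000e-04,  7.050e-01,  7.092e-01, -4.000e-04]), 'wrist_force': array([0.124 , 0.2527, 0.2166]), 'ft_torque': array([ 0.0254,  0.0233, -0.0368]), 'grip_force': np.float64(0.0), 'finger_gap': np.float64(0.0851)}
top [254.8 197. ]
collar [254.7 178.5]
hole [254.6 177.1]
```

View pics/wrist1.png

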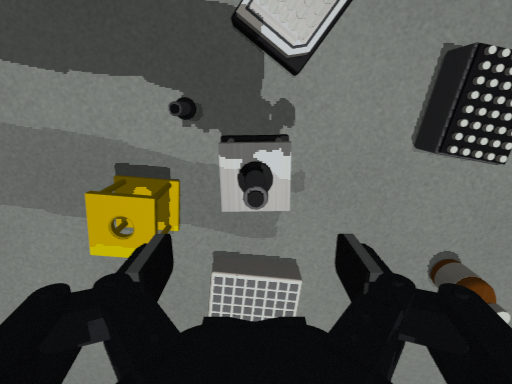

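The wrist view shows the pen top at (256,198) and its collar at (255,179), within about 1 px of the prediction. It also shows the plate's cut corner at the upper right and the decoys well to the left. Descending to grasp.

Emit:
apply_moves --moves '[0.03, 0, -0.3, 0, 0, 0, 0.03, 0, -0.9, 0, 0, 0, 0.03, 0, -1.6, 0, 0, 0, 0.03, 0, -2.3, 0, 0, 0, 0.03, 0, -3.0, 0, 0, 0, 0.03, 0, -3.6, 0, 0, 0, 0.03, 0, -4.1, 0, 0, 0, 0.03, 0, -4.5, 0, 0, 0, 0.03, 0, -4.8, 0, 0, 0, 0.03, 0, -5.0, 0, 0, 0, 0.03, 0, -5.0, 0, 0, 0, 0.03, 0, -5.0, 0, 0, 0]'

```text
clock: 2.92
tcp_pos: [0.5143, -0.0101, 0.1145]
orientation: [0.0, 0.705, 0.709, 0.0]
wrist_force: [0.8, 0.2, 0.9]
finger_gap: 0.0854
grip_force: 0.0
```

Emit:
apply_moves --moves '[0, 0, 0, 0, 0, 0, 0, 0, 0, 0, 0, 0, 0, 0, 0, 0, 0, 0, 0, 0, 0, 0, 0, 0, 0, 0, 0, 0, 0, 0, 0, 0, 0, 0, 0, 0, 0, 0, 0, 0, 0, 0, 0, 0, 0, 0, 0, 0, 0, 0, 0, 0, 0, 0, 0, 0, 0, 0, 0, 0]' --claw 0 --newtons 40

```text
clock: 3.75
tcp_pos: [0.5145, -0.0099, 0.1146]
orientation: [0.0, 0.705, 0.709, 0.0]
wrist_force: [-0.6, 0.2, 3.7]
finger_gap: 0.0207
grip_force: 39.0
```

Emit:
apply_moves --moves '[0, 0, 0.1, 0, 0, 0, 0, 0, 0.3, 0, 0, 0, 0, 0, 0.6, 0, 0, 0, 0, 0, 0.9, 0, 0, 0, 0, 0, 1.3, 0, 0, 0, 0, 0, 1.7, 0, 0, 0, 0, 0, 2.1, 0, 0, 0, 0, 0, 2.5, 0, 0, 0, 0, 0, 2.9, 0, 0, 0, 0, 0, 3.3, 0, 0, 0, 0, 0, 3.7, 0, 0, 0, 0, 0, 4.1, 0, 0, 0, 0, 0, 4.3, 0, 0, 0, 0, 0, 4.4, 0, 0, 0, 0, 0, 4.4, 0, 0, 0, 0, 0, 4.4, 0, 0, 0]'

```text
clock: 5.08
tcp_pos: [0.5141, -0.0099, 0.224]
orientation: [-0.0, 0.705, 0.709, -0.0]
wrist_force: [-0.0, 1.3, -1.8]
finger_gap: 0.0213
grip_force: 39.1
```

Run:
```python
from h import *
snap('side','side2'); snap('wrist','wrist2'); snap('top','top2')
s=status.get_state();p=np.array(s['tcp_pos']);print(s['clock'],p,s['wrist_force'],s['finger_gap'],s['joint_pos'])
g=p+[0,0,.011]
for n,dz in dict(grip=0,collar=-.04,nib=-.108).items(): print(n,proj('side2',g+[0,0,dz]),proj('wrist2',g+[0,0,dz]))
a=cv2.resize(load('side2')['im'][90:240,180:330],(450,450),interpolation=cv2.INTER_CUBIC)
b=cv2.resize(load('wrist2')['im'][100:300,180:330],(350,467),interpolation=cv2.INTER_CUBIC)[:450]
cv2.imwrite('pics/c2.png',np.hstack([a,b]))
```

```text
5.2333 [ 0.51389823 -0.00985028  0.22367437] [-0.2725508  -0.90445003 -0.98714243] 0.020923909535391253 [-1.75447081e-01  2.01503219e-01 -1.40200525e-01  1.23025131e+00
  3.54302095e-06  1.39035705e+00]
grip [257.1 118.3] [255.3 254.2]
collar [257.1 141.6] [255.1 222.1]
nib [257.1 177.3] [254.8 190.9]
```

View pics/c2.png

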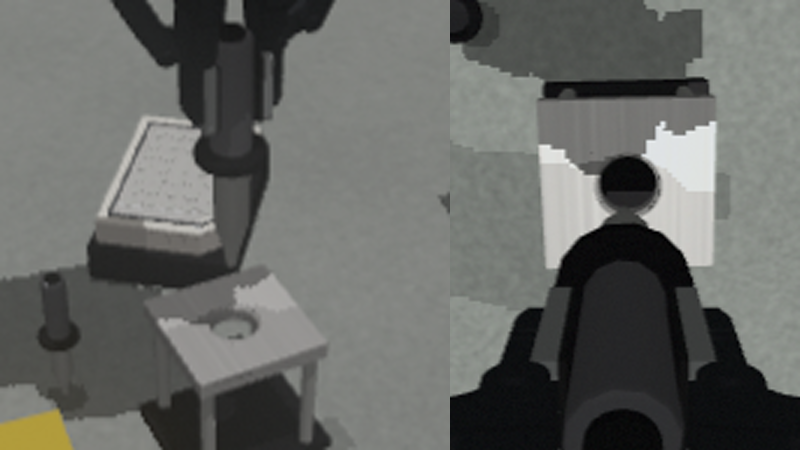

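The pen is upright. In the side view its nib is at about (257.7,178.7), against a predicted (257.1,177.3), so there is little slip. The wrist view shows the empty hole at about (256.7,178.4). Next I go to the seam start, staying just above the scan height.

Emit:
apply_moves --moves '[0.08, 0.2, 0, 0, 0, 0, 0.24, 0.6, 0, 0, 0, 0, 0.44, 1.1, 0, 0, 0, 0, 0.68, 1.7, 0, 0, 0, 0, 0.92, 2.3, 0, 0, 0, 0, 1.16, 2.9, 0, 0, 0, 0, 1.4, 3.5, -0.2, 0, 0, 0, 1.64, 4.1, -0.5, 0, 0, 0, 1.84, 4.6, -0.9, 0, 0, 0, 2.0, 5.0, -1.3, 0, 0, 0, 2.1, 5.25, -1.7, 0, 0, 0, 2.16, 5.4, -2.0, 0, 0, 0, 2.18, 5.46, -2.2, 0, 0, 0, 2.18, 5.46, -2.4, 0, 0, 0, 2.18, 5.46, -2.4, 0, 0, 0, 2.18, 5.46, -2.4, 0, 0, 0]'

```text
clock: 6.57
tcp_pos: [0.5686, 0.126, 0.1642]
orientation: [-0.0, 0.706, 0.709, -0.0]
wrist_force: [-0.6, 0.5, -1.3]
finger_gap: 0.0207
grip_force: 39.1
```

Run:
```python
from h import *
snap('side','side3'); snap('wrist','wrist3')
s=status.get_state();p=np.array(s['tcp_pos']);print(s['clock'],p,s['wrist_force'],s['finger_gap'])
print('hole from wrist2',onz('wrist2',(256.7,178.4),.085))
n=p+[0,0,.011-.108]
print('nib',n,proj('side3',n),proj('wrist3',n))
for q in [(.5688,.1269),(.5977,.1677),(.6266,.2085)]: print(proj('side3',q+(.045,)),proj('wrist3',q+(.045,)))
a=cv2.resize(load('side3')['im'][100:200,195:295],(400,400),interpolation=cv2.INTER_CUBIC)
b=cv2.resize(load('wrist3')['im'][70:270,160:360],(400,400),interpolation=cv2.INTER_CUBIC)
cv2.imwrite('pics/c3.png',np.hstack([a,b]))
```

```text
6.6667 [0.56906363 0.12607751 0.16495511] [ 0.53792269  0.69629257 -0.51619164] 0.02117728954549776
hole from wrist2 [ 0.51586895 -0.00933027  0.085     ]
nib [0.56906363 0.12607751 0.06795511] [253.7 153.2] [255.  190.9]
[253.5 162.6] [254.6 183. ]
[258.2 148. ] [286.5 140. ]
[262.6 134.4] [321.5  93. ]
```

View pics/c3.png

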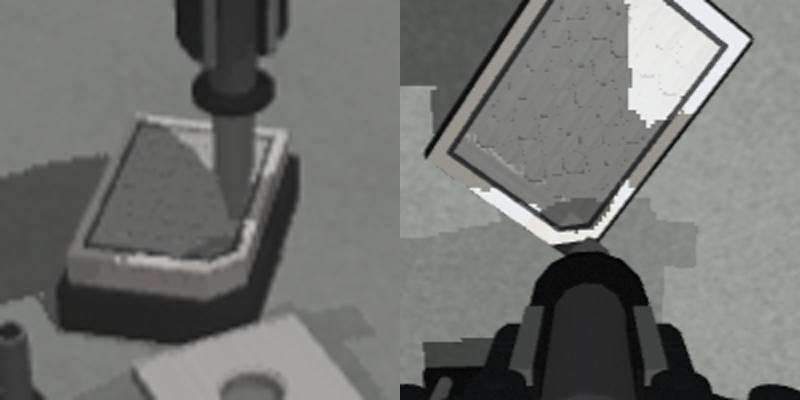

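The wrist view puts the seam's cut-corner end at (255,184) and its far end at (323,92.5), which matches the plate fit. The side view has the nib at about (253.5,155.5), just above the seam start. Lowering and starting the scan.

Emit:
apply_moves --moves '[0, 0.03, -0.2, 0, 0, 0, 0, 0.03, -0.4, 0, 0, 0, 0, 0.03, -0.5, 0, 0, 0, 0, 0.03, -0.55, 0, 0, 0, 0, 0.03, -0.55, 0, 0, 0, 0, 0.03, -0.55, 0, 0, 0, 0, 0.03, -0.55, 0, 0, 0, 0, 0.03, -0.55, 0, 0, 0, 0, 0.03, -0.55, 0, 0, 0, 0.05, 0.1, -0.55, 0, 0, 0, 0.1, 0.17, -0.55, 0, 0, 0, 0.14, 0.23, -0.55, 0, 0, 0, 0.19, 0.3, -0.55, 0, 0, 0, 0.24, 0.37, -0.55, 0, 0, 0, 0.29, 0.44, -0.55, 0, 0, 0, 0.34, 0.51, -0.55, 0, 0, 0, 0.38, 0.57, -0.55, 0, 0, 0, 0.43, 0.64, -0.55, 0, 0, 0, 0.48, 0.71, -0.55, 0, 0, 0, 0.53, 0.78, -0.55, 0, 0, 0]'

```text
clock: 8.33
tcp_pos: [0.5821, 0.1463, 0.1506]
orientation: [0.0, 0.705, 0.709, 0.0]
wrist_force: [0.1, -0.2, -1.4]
finger_gap: 0.0212
grip_force: 39.1
```

Emit:
apply_moves --moves '[0.05, 0.07, 0, 0, 0, 0, 0.1, 0.14, 0, 0, 0, 0, 0.14, 0.2, 0, 0, 0, 0, 0.19, 0.27, 0, 0, 0, 0, 0.24, 0.34, 0, 0, 0, 0, 0.29, 0.41, 0, 0, 0, 0, 0.34, 0.48, 0, 0, 0, 0, 0.38, 0.54, 0, 0, 0, 0, 0.43, 0.61, 0, 0, 0, 0, 0.48, 0.68, 0, 0, 0, 0, 0.53, 0.75, 0, 0, 0, 0, 0.58, 0.82, 0, 0, 0, 0, 0.63, 0.88, 0, 0, 0, 0, 0.67, 0.95, 0, 0, 0, 0, 0.72, 1.02, 0, 0, 0, 0, 0.77, 1.09, 0, 0, 0, 0, 0.82, 1.16, 0, 0, 0, 0, 0.87, 1.22, 0, 0, 0, 0, 0.91, 1.29, 0, 0, 0, 0, 0.96, 1.36, 0, 0, 0, 0]'

```text
clock: 10.0
tcp_pos: [0.6061, 0.1802, 0.1506]
orientation: [0.0, 0.705, 0.709, 0.0]
wrist_force: [0.2, 0.1, -1.1]
finger_gap: 0.0213
grip_force: 39.1
```

Run:
```python
from h import *
snap('side','side4')
s=status.get_state();p=np.array(s['tcp_pos']);print(s['clock'],p,s['wrist_force'],s['finger_gap'])
y=-2.18757;R=np.array([[np.cos(y),-np.sin(y)],[np.sin(y),np.cos(y)]]);print('plate frame',R.T@(p[:2]-[.56547,.18447]), p[2]-.0976)
```

```text
10.05 [0.60636385 0.18053889 0.15055574] [ 0.79090641  0.02076155 -1.60586454] 0.020855998806818196
plate frame [-0.02044646  0.03563289] 0.05295573797266019
```

Emit:
apply_moves --moves '[0.05, 0.07, 0, 0, 0, 0, 0.1, 0.14, 0, 0, 0, 0, 0.14, 0.2, 0, 0, 0, 0, 0.19, 0.27, 0, 0, 0, 0, 0.24, 0.34, 0, 0, 0, 0, 0.29, 0.41, 0, 0, 0, 0, 0.34, 0.48, 0, 0, 0, 0, 0.38, 0.54, 0, 0, 0, 0, 0.43, 0.61, 0, 0, 0, 0, 0.48, 0.68, 0, 0, 0, 0, 0.53, 0.75, 0, 0, 0, 0, 0.58, 0.82, 0, 0, 0, 0, 0.63, 0.88, 0, 0, 0, 0, 0.67, 0.95, 0, 0, 0, 0, 0.72, 1.02, 0, 0, 0, 0, 0.77, 1.09, 0, 0, 0, 0, 0.82, 1.16, 0, 0, 0, 0, 0.82, 1.16, 0, 0, 0, 0, 0.82, 1.16, 0, 0, 0, 0, 0.82, 1.16, 0, 0, 0, 0]'

```text
clock: 11.72
tcp_pos: [0.6264, 0.2091, 0.1505]
orientation: [0.0, 0.705, 0.709, -0.0]
wrist_force: [0.6, 0.9, -1.9]
finger_gap: 0.0209
grip_force: 39.1
```

Run:
```python
from h import *
snap('side','side5'); snap('wrist','wrist5')
s=status.get_state();p=np.array(s['tcp_pos']);print(s['clock'],p,s['wrist_force'],s['finger_gap'])
y=-2.18757;R=np.array([[np.cos(y),-np.sin(y)],[np.sin(y),np.cos(y)]]);print('plate frame',R.T@(p[:2]-[.56547,.18447]), p[2]-.0976)
n=p+[0,0,-.0976];print(proj('side5',n),proj('wrist5',n),'hole delta units',(np.array([.515,-.0095])-p[:2])/.025)
a=cv2.resize(load('side5')['im'][80:180,205:305],(400,400),interpolation=cv2.INTER_CUBIC)
b=cv2.resize(load('wrist5')['im'][70:270,160:360],(400,400),interpolation=cv2.INTER_CUBIC)
cv2.imwrite('pics/c5.png',np.hstack([a,b]))
```

```text
11.8167 [0.62645995 0.20900462 0.15058808] [-0.11360381 -0.14230455 -1.3176629 ] 0.02122860288769219
plate frame [-0.05529106  0.03556151] 0.052988078547012915
[262.5 131.1] [254.8 190.7] hole delta units [-4.45839819 -8.74018469]
```

View pics/c5.png

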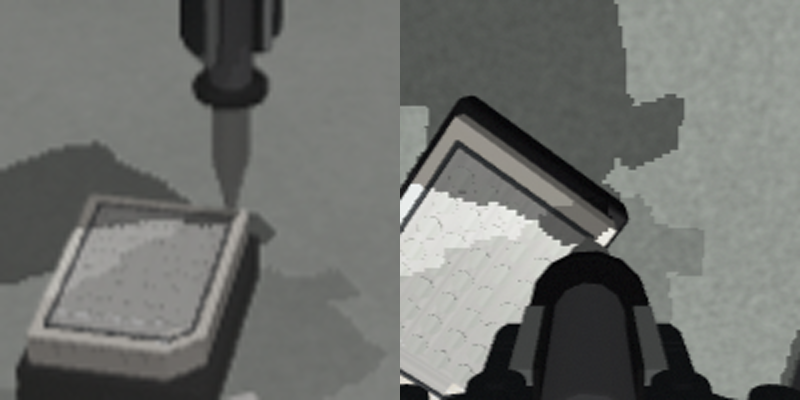

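The nib is at the far end of the seam, at side (262.6,131.4), and still upright. Lifting and going back over the stand.

Emit:
apply_moves --moves '[0, 0, 0, 0, 0, 0, 0, 0, 0.2, 0, 0, 0, 0, 0, 0.6, 0, 0, 0, 0, 0, 1.1, 0, 0, 0, 0, 0, 1.6, 0, 0, 0, 0, 0, 2.1, 0, 0, 0, 0, 0, 2.5, 0, 0, 0, -0.1, -0.2, 2.8, 0, 0, 0, -0.3, -0.6, 2.95, 0, 0, 0, -0.6, -1.2, 2.95, 0, 0, 0, -1.0, -2.0, 2.95, 0, 0, 0, -1.5, -2.9, 2.95, 0, 0, 0, -2.0, -3.9, 2.95, 0, 0, 0, -2.5, -4.9, 2.95, 0, 0, 0, -3.0, -5.9, 2.95, 0, 0, 0, -3.5, -6.85, 2.95, 0, 0, 0, -3.9, -7.6, 2.95, 0, 0, 0, -4.2, -8.2, 2.95, 0, 0, 0, -4.4, -8.6, 2.95, 0, 0, 0, -4.48, -8.76, 2.95, 0, 0, 0]'

```text
clock: 13.48
tcp_pos: [0.5132, -0.0115, 0.2244]
orientation: [-0.0, 0.706, 0.708, -0.0]
wrist_force: [-0.2, 0.1, -1.2]
finger_gap: 0.0211
grip_force: 39.2
```

Emit:
apply_moves --moves '[0, 0, -0.2, 0, 0, 0, 0, 0, -0.4, 0, 0, 0, 0, 0, -0.6, 0, 0, 0, 0, 0, -0.8, 0, 0, 0, 0, 0, -1.0, 0, 0, 0, 0, 0, -1.0, 0, 0, 0, 0, 0, -1.0, 0, 0, 0, 0, 0, -1.0, 0, 0, 0]'

```text
clock: 14.15
tcp_pos: [0.5147, -0.0097, 0.1993]
orientation: [-0.0, 0.705, 0.709, 0.0]
wrist_force: [-0.2, -0.2, -2.3]
finger_gap: 0.021
grip_force: 39.2
```

Run:
```python
from h import *
snap('side','side6'); snap('wrist','wrist6')
s=status.get_state();p=np.array(s['tcp_pos']);print(s['clock'],p,s['wrist_force'],s['finger_gap'])
n=p+[0,0,-.0976];print('nib',n,proj('side6',n),proj('wrist6',n),proj('side6',[.5145,-.0098,.085]),proj('wrist6',[.5145,-.0098,.085]))
a=cv2.resize(load('side6')['im'][125:225,205:305],(400,400),interpolation=cv2.INTER_CUBIC)
b=cv2.resize(load('wrist6')['im'][120:270,180:330],(400,400),interpolation=cv2.INTER_CUBIC)
cv2.imwrite('pics/c6.png',np.hstack([a,b]))
```

```text
14.25 [ 0.51476375 -0.00984278  0.19957909] [-0.49490164  0.5922727  -1.29151316] 0.02098471473034992
nib [ 0.51476375 -0.00984278  0.10197909] [257.6 189. ] [254.8 190.8] [257.4 196.9] [254.4 185.4]
```

View pics/c6.png

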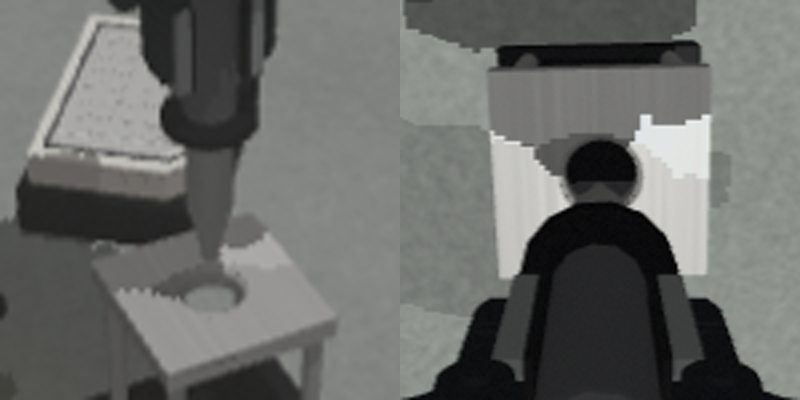

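The hole is at side (258.2,198.2) and wrist (255.7,184.5), and the nib is over it to about 1 mm, inside the 3.5 mm clearance. Inserting in stages while watching the force.

Emit:
apply_moves --moves '[0, 0, -0.15, 0, 0, 0, 0, 0, -0.3, 0, 0, 0, 0, 0, -0.45, 0, 0, 0, 0, 0, -0.6, 0, 0, 0, 0, 0, -0.75, 0, 0, 0, 0, 0, -0.9, 0, 0, 0, 0, 0, -1.05, 0, 0, 0, 0, 0, -1.2, 0, 0, 0, 0, 0, -1.35, 0, 0, 0, 0, 0, -1.5, 0, 0, 0, 0, 0, -1.65, 0, 0, 0, 0, 0, -1.8, 0, 0, 0, 0, 0, -1.8, 0, 0, 0]'

```text
clock: 15.33
tcp_pos: [0.514, -0.0098, 0.1534]
orientation: [-0.0, 0.705, 0.709, -0.0]
wrist_force: [-0.5, 0.3, -1.3]
finger_gap: 0.021
grip_force: 39.2
```

Emit:
apply_moves --moves '[0, 0, -0.1, 0, 0, 0, 0, 0, -0.2, 0, 0, 0, 0, 0, -0.3, 0, 0, 0, 0, 0, -0.4, 0, 0, 0, 0, 0, -0.5, 0, 0, 0, 0, 0, -0.6, 0, 0, 0, 0, 0, -0.7, 0, 0, 0, 0, 0, -0.8, 0, 0, 0, 0, 0, -0.9, 0, 0, 0, 0, 0, -1.0, 0, 0, 0, 0, 0, -1.1, 0, 0, 0, 0, 0, -1.2, 0, 0, 0, 0, 0, -1.3, 0, 0, 0, 0, 0, -1.4, 0, 0, 0, 0, 0, -1.5, 0, 0, 0, 0, 0, -1.5, 0, 0, 0]'

```text
clock: 16.67
tcp_pos: [0.5142, -0.0099, 0.1162]
orientation: [-0.0, 0.705, 0.709, -0.0]
wrist_force: [-0.8, -0.7, -1.4]
finger_gap: 0.0213
grip_force: 39.2
```

Inserted freely, with about 1–2 mm to go. Seating it gently.

Emit:
apply_moves --moves '[0, 0, -0.03, 0, 0, 0, 0, 0, -0.06, 0, 0, 0, 0, 0, -0.06, 0, 0, 0, 0, 0, -0.06, 0, 0, 0]'

```text
clock: 17.0
tcp_pos: [0.5146, -0.0099, 0.1154]
orientation: [0.0, 0.705, 0.709, 0.0]
wrist_force: [0.2, -0.6, -1.6]
finger_gap: 0.021
grip_force: 39.2
```

Emit:
apply_moves --moves '[0, 0, 0, 0, 0, 0, 0, 0, 0, 0, 0, 0, 0, 0, 0, 0, 0, 0, 0, 0, 0, 0, 0, 0, 0, 0, 0, 0, 0, 0, 0, 0, 0, 0, 0, 0, 0, 0, 0, 0, 0, 0, 0, 0, 0, 0, 0, 0, 0, 0, 0, 0, 0, 0, 0, 0, 0, 0, 0, 0, 0, 0, 0, 0, 0, 0, 0, 0, 0, 0, 0, 0]' --claw 100

```text
clock: 18.0
tcp_pos: [0.5145, -0.0099, 0.1153]
orientation: [0.0, 0.705, 0.709, 0.0]
wrist_force: [0.2, 0.2, 0.0]
finger_gap: 0.0853
grip_force: 0.0
```

Emit:
apply_moves --moves '[0, 0, 0.15, 0, 0, 0, 0, 0, 0.4, 0, 0, 0, 0, 0, 0.8, 0, 0, 0, 0, 0, 1.3, 0, 0, 0, 0, 0, 1.9, 0, 0, 0, 0, 0, 2.5, 0, 0, 0, 0, 0, 3.1, 0, 0, 0, 0, 0, 3.7, 0, 0, 0, 0, 0, 4.3, 0, 0, 0, 0, 0, 4.8, 0, 0, 0, 0, 0, 5.0, 0, 0, 0, 0, 0, 5.0, 0, 0, 0, 0, 0, 5.0, 0, 0, 0]'

```text
clock: 19.08
tcp_pos: [0.5146, -0.0099, 0.2406]
orientation: [0.0, 0.705, 0.709, 0.0]
wrist_force: [0.3, 0.1, 0.1]
finger_gap: 0.0857
grip_force: 0.0
```

Run:
```python
from h import *
snap('side','side7'); snap('top','top7')
s=status.get_state();print(s['clock'],s['tcp_pos'],s['wrist_force'],s['finger_gap'])
p=[.5145,-.0095];print([proj('side7',p+[z]) for z in (.153,.085)])
a=cv2.resize(load('side7')['im'][130:280,180:380],(800,600),interpolation=cv2.INTER_CUBIC)
cv2.imwrite('pics/c7.png',a)
d=lambda i:i[275:345,260:370].astype(int)
print('block diff',np.abs(d(load('side7')['im'])-d(load('side0')['im'])).mean())
```

```text
19.1833 [ 0.51404509 -0.00982341  0.23960111] [-0.35475968 -0.55880504 -0.49776286] 0.08523259548279907
[array([257.3, 163.8]), array([257.3, 196.8])]
block diff 9.378614718614719
```

View pics/c7.png

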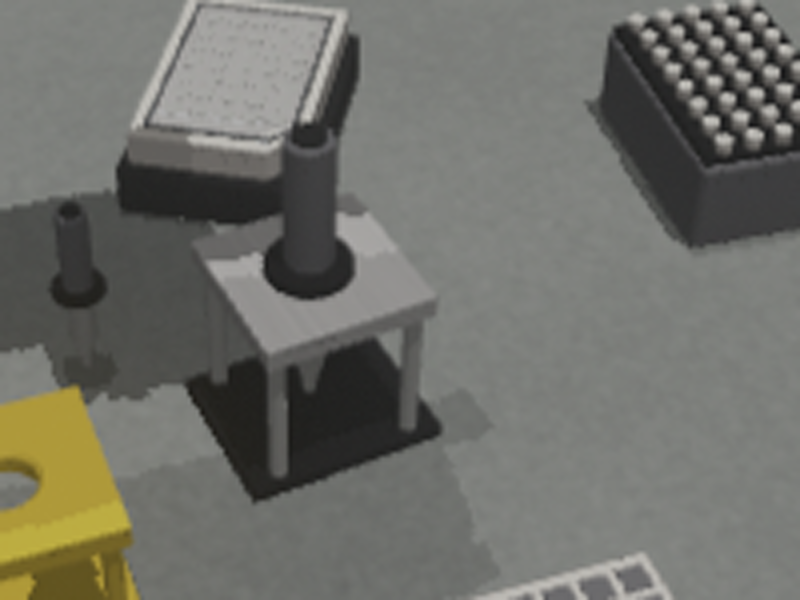

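The pen hangs upright with its collar on the plate, the grip top at crop (311,135) and the nib visible under the plate. The gripper is clear. The block was never near the tool; the image difference over it is just the changed shadow. Handing in.

```bash
python3 -c "
from workcell import job; print(job.hand_in())"
```

```text
the job is handed in; nothing more can be done
None
```

I scanned the seam from the cut corner to the far end at about 2.5 cm/s, with the nib about 8 mm above the plate. The pen is back in its stand, nib down and released, I kept clear of the deep-well block, and the job is handed in; no verdict was returned.

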